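# Run the document press down by its thumbscrew

### The arm

A 6-joint arm with a two-finger parallel gripper is mounted at the origin on the work surface. World frame = base frame: x ahead of the robot, y to its left, z up, the work surface at z = 0. Lengths are in m, angles in degrees, forces in N, time in s.
With the tool pointing down it reaches from about 0.275 to 0.775 m from the base axis. Payload 14.6 kg.
Tool frame: the origin (TCP) lies between the finger pads; the fingertips stand 25 mm ahead of it and the grasp point (between the pads) lies 6 mm ahead of it; z points along the fingers, y is the line along which they close (so a half turn about z gives the same grasp; the last joint's range is limited). The gripper opens to 85 mm and grips with 20 to 120 N. Pads are 22 mm wide; open, the fingers measure 114 mm over their backs; the gripper's body (76 mm by 85 mm) begins 54 mm behind the grasp point. The pads swing forward as they close: fully open they stand 13 mm farther back than shut.
Start: joints at [68.451, 15.075, -2.767, 72.158, 0, 81.102], TCP at [0.115, 0.512, 0.256] pointing down, gripper open.
Joint ranges: [-151.79, 151.79], [-50.71, 97.33], [-67.44, 78.34], [-121.81, 120.89], [-77.56, 73.72], [-180, 180]. Speed limits (degrees/s): [108.29, 108.29, 147.25, 159.86, 180, 180].

### API

Orientations are given as a 3x3 rotation matrix whose columns are the frame's x, y, z axes.
In Python, from workcell import robot gives the robot as it stands.
- The arm moves only by the tool step_arm, never from a script. Its argument "deltas" is a list of rows, each a list of 5 numbers: the shift along the tool's x, y, z in mm, then the turn about the tool's z in degrees, then the gripper's target within -1 to 1 (fully open at 1, half-way at 0, shut at -1). In form: [[tx, ty, tz, turn, fingers], ...]. A call has 1 to 5 rows; each row is the pose to reach, as a shift and turn from the pose commanded when the call began, along the tool's axes at that moment; what a row does not reach only later rows make up. A row lasts 1/10 s, in which the tool goes at most 50 mm and 8.59 degrees, less where a joint would pass 70% of its speed; a pose out of reach is approached as far as the arm can. A call with a gripper value outside its range is refused whole. The fingers move at their own pace and stop on an object; "squeeze" is the grip in N (left out, the last holds). Time passes only in rows, so rows that repeat a pose let the fingers close. It gives the time, the measured TCP pose, the force, the opening and the grip force at its end, in the units of the state.
- robot.get_state(): the state, without advancing time (a new reading comes with each control period).
- robot.read_camera(name): name is "side" or "top" or "wrist"; returns the picture (480x640x3 uint8, blue, green, red); there is no depth.
- robot.camera_info(name): a dict with "intrinsics" (3x3 intrinsics, pixels), "k1" (the pictures are not rectified: a ray, as slopes to the right and down, at radius r is drawn at 1 + k1 r^2 times it, then the intrinsics apply), "eye" and "rotation" of the camera in the world. Camera axes: x right, y down, z forward; pixel columns grow to the right and rows downward; lengths in m; the calibration is good to about 2 mm. A picture is of the moment at which its call begins: read the wrist's pose just before it. camera_info takes no time and is no camera call; for the wrist camera it gives the pose at the moment of the call.
- robot.hand_in(): hands the job in; it is judged then, once.
The state is a dict: "time_s": time; "q": joint angles; "joint_velocities": joint speeds; "tau": joint torques, N m; "tcp_pos": TCP position; "eef_rot": TCP orientation; "force": force on the tool from outside, world axes, zero at the start; "moment": the same for the moment, N m; "opening": opening from 0.0 (shut) to 1.0 (fully open); "grasp_force": force on a finger pad.
Only numpy, scipy, OpenCV 4.12 (cv2) and the standard library are available. Lean on these libraries where they do the work, as an engineer would, in place of code of your own. Each camera call takes 0.05 s, during which the arm holds its last target. There are 200 camera calls.

### The job

The thumbscrew of the small document press on the desk is loose. Push its wings round clockwise (seen from above) with stroke after stroke of the fingertips, never pinching or gripping the screw, until it is fully home and the pressing plate bears on the red ledger. Leave the ledger where it lies in the press, do not touch it or pick anything up, leave the pen cup, stapler and tape roll undisturbed, and finish clear of everything.

Things in the scene. Friction and masses are not known exactly. Their poses are not given: they have to be found in the camera images.
- press: Grey steel document press, fixed to the desk. Origin: underside of its base plate, exactly below the screw's axis; z up, x from its open front to its back board, y to the left seen from the open front. Base plate 190 (x, -115 to +75) by 170 (y) by 12 mm. The screw stands on top of a dark steel arm, 36 mm wide (y), that reaches from the board forward to x = -23 mm; arm top 84 mm above the desk.
- board_top (a point): Middle of the top edge, front face, of the press's upright back board: 31 mm behind the screw's axis (press x = +31 mm), 125 mm above the desk. The board is 6 mm thick and 150 mm wide. It is too near the screw for a fingertip to pass between them, so the wings are pushed round on the open side, one after the other.
- ram: The steel pressing plate, 56 (x) by 100 (y) by 8 mm, hung on the screw's spindle under the arm; origin at the centre of its underside, on the screw's axis, axes as the press's. It rises and sinks with the screw and does not turn: underside 36 mm above the desk when the screw is home.
- screw (a joint): Angle in rad of the brass winged thumbscrew: 0 = fully home (end stop, plate on ledger); grows anticlockwise seen from above as it is loosened (6.3 to 9.8 at the start), falls as the wings are pushed clockwise. Screw and plate sink 8 mm per turn (1.27 mm per rad). Friction 0.04 N m (about 2 N at the wing); it stays where left. At value q wing A points q rad anticlockwise from the press's +x.
- screw_hub (a point): Centre of the top of the screw's round hub (16 mm across, 18 mm high), on the screw's axis; 104 mm above the desk when home, higher by the unscrewed travel. It turns with the screw: its x axis points along wing A.
- wing_a (a point): Middle of wing A, 18 mm out from the screw's axis, 1 mm below the hub's top. Each of the two opposite wings is an upright brass ear about 6 mm thick; it reaches 28 mm out from the axis, and from 12 mm below this point (13 mm below the hub's top) to 14 mm above it. Home, its lower edge is 91 mm above the desk, 7 mm above the arm.
- wing_b (a point): Middle of wing B, opposite wing A and the same in shape.
- ledger_mid (a point): Centre, half-way up, of a small hardbound red ledger, 92 by 130 by 24 mm, lying loose on the press's base under the plate. To be left there.
- pencup: Blue metal pen cup with three pens, 76 mm across, 95 mm high (pens to 140 mm), standing loose on the desk beside the press; origin at the centre of its underside. A bystander.
- stapler: Black and grey stapler, 130 by 34 by 48 mm, loose on the desk; origin at the centre of its underside, x along its length. A bystander.
- tape: Roll of white tape lying flat, 100 mm across, 24 mm high, loose on the desk off the open front of the press; origin at the centre of its underside. A bystander.

How it is judged:
By the outcome, as a careful person would: the job done as asked, in the order asked, and still so for the second after the job is handed in, with the robot touching nothing.
It also fails if it takes over 64 s, if anything falls off the work surface, if the arm or the gripper's body presses on something with over 40 N, if the wrist force passes 120 N, or if a joint passes its speed limit or range.

## Working session

There is one attempt and no reset: what is moved stays moved. The work goes in short steps, Python scripts to look and compute and a tool call to move; the robot and the scene stay as the last step left them, time stands still between calls to the robot, and variables do not carry over. Pictures are saved under pics/ and viewed, at most 10 in all, crops included, and the job is handed in when it is done.

Besides the shell and the picture viewer there is one more tool, called after "Request:" by a JSON object that holds its "api" and its "payload", one argument or row to a line. step_arm: Moves the arm, as the interface text tells. Its arguments: {"type":"object","properties":{"deltas":{"type":"array","items":{"type":"array","items":{"type":"number"}}},"squeeze":{"type":"number"}},"required":["deltas"]}

```bash
ls; mkdir -p pics; python3 - <<'E'
from workcell import robot
import cv2,numpy as np
s=robot.get_state();print(s['time_s'],s['tcp_pos'],s['eef_rot'],s['opening'])
ims=[]
for n in("side","top","wrist"):
    i=robot.camera_info(n);print(n,i);im=robot.read_camera(n);cv2.imwrite(f"pics/{n}0.png",im);ims.append(im)
E
```

```text
pics
0.0 [0.11490308 0.51202155 0.25581841] [[-9.75705514e-01  2.19085773e-01 -4.17656391e-04]
 [ 2.19086089e-01  9.75705028e-01 -9.91496038e-04]
 [ 1.90286764e-04 -1.05891086e-03 -9.99999421e-01]] 0.9963464398701514
side {'intrinsics': array([[436.35650301,   0.        , 317.51063986],
       [  0.        , 436.35650301, 244.89496213],
       [  0.        ,   0.        ,   1.        ]]), 'k1': -0.03162930387032065, 'eye': array([0.30352467, 0.42842431, 0.46939135]), 'rotation': array([[-0.8042171 , -0.32675633,  0.49645258],
       [-0.59390005,  0.47379663, -0.65023033],
       [-0.02275068, -0.81776956, -0.57509595]])}
top {'intrinsics': array([[549.84449353,   0.        , 327.23232485],
       [  0.        , 549.84449353, 231.13994933],
       [  0.        ,   0.        ,   1.        ]]), 'k1': -0.0324892741403453, 'eye': array([ 5.36218815e-01, -9.65649149e-05,  9.68568247e-01]), 'rotation': array([[-0.02850373, -0.9946241 ,  0.09955116],
       [-0.99953548,  0.0294351 ,  0.00789921],
       [-0.01078704, -0.09927976, -0.99500109]])}
wrist {'intrinsics': array([[362.49135644,   0.        , 324.67583512],
       [  0.        , 362.49135644, 239.18008331],
       [  0.        ,   0.        ,   1.        ]]), 'k1': 0.006035353309796133, 'eye': array([0.04488721, 0.52818456, 0.37388659]), 'rotation': array([[ 0.21836434,  0.93646343,  0.27450549],
       [ 0.97586571, -0.20903638, -0.06316575],
       [-0.00177078,  0.28167364, -0.95950864]])}
```

View pics/top0.png

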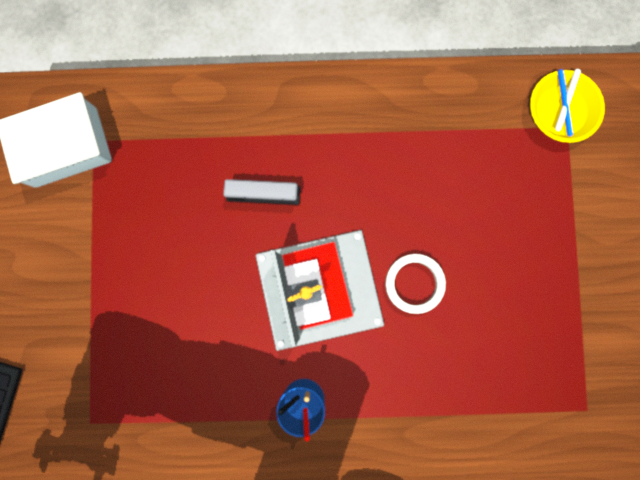

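View pics/side0.png

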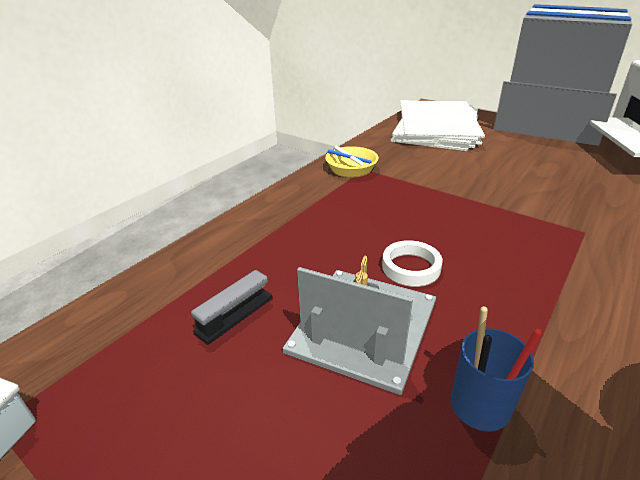

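The top view shows the press at about (320,290), open front to the right. The brass wings run (287,300)–(322,288), pen cup (301,408), tape (416,283), stapler (262,190). Side view: back board towards that camera, with the wings visible above it at (362,268).

```bash
cat > h.py <<'E'
from workcell import robot
import cv2,numpy as np
def cast(n,px,z,info=None):
    i=info or robot.camera_info(n);K=i['intrinsics']
    d=(np.atleast_2d(px).astype(float)-K[:2,2])/K[0,0];s=d.copy()
    for _ in range(8): s=d/(1+i['k1']*(s**2).sum(1,keepdims=True))
    r=np.c_[s,np.ones(len(s))]@i['rotation'].T
    return i['eye']+r*((z-i['eye'][2])/r[:,2])[:,None]
def brass(im):
    h=cv2.cvtColor(im,cv2.COLOR_BGR2HSV);m=cv2.inRange(h,(18,120,60),(32,255,255))
    n,l,st,c=cv2.connectedComponentsWithStats(m);return m,l,st,c
E
python3 - <<'E'
from h import *
im=cv2.imread('pics/top0.png');m,l,st,c=brass(im)
for k in range(1,len(st)):
    if st[k][4]>30:print('brass',st[k],c[k])
roi=np.zeros(m.shape,np.uint8);roi[270:315,275:335]=m[270:315,275:335]
ys,xs=np.nonzero(roi);P=cast('top',np.c_[xs,ys],.117)[:,:2]
mu=P.mean(0);w,v=np.linalg.eigh(np.cov((P-mu).T));print('wing ctr',mu,'dir',v[:,1],(P-mu)@v[:,1].T@np.eye(1) if 0 else np.ptp((P-mu)@v[:,1]))
cor=np.array([(257,254),(362,231),(383,324),(277,349)]);Q=cast('top',cor,.012)[:,:2];print(Q)
print('board ang',[np.degrees(np.arctan2(*(a-b)[::-1])) for a,b in((Q[0],Q[1]),(Q[3],Q[2]))],'press y',[np.degrees(np.arctan2(*(a-b)[::-1])) for a,b in((Q[3],Q[0]),(Q[2],Q[1]))])
big=cv2.resize(im[220:360,240:400],(800,700),interpolation=cv2.INTER_CUBIC)[:600]
w=cv2.imread('pics/wrist0.png')
cv2.imwrite('pics/c.png',np.hstack([cv2.resize(im[225:355,245:395],(450,390),interpolation=cv2.INTER_CUBIC),np.pad(cv2.resize(w,(350,262)),((0,128),(0,0),(0,0)))]))
print(cast('top',(301,408),.095),cast('top',(416,283),.024),cast('top',(320,290),.012))
E
```

```text
brass [564  69  10  20 114] [568.07017544  76.02631579]
brass [ 529   70   76   74 3497] [567.19674006 107.77895339]
brass [287 285  34  17 259] [304.05791506 292.89189189]
wing ctr [0.52690446 0.04507642] dir [-0.37411125  0.92738383] 0.05514183019473288
[[ 0.59548501  0.13112443]
 [ 0.63037302 -0.05324369]
 [ 0.46866363 -0.08379782]
 [ 0.43124975  0.09948274]]
board ang [np.float64(100.71538843507736), np.float64(101.53752667508411)] press y [np.float64(-169.09496608362306), np.float64(-169.30040183772613)]
[[0.34889822 0.05543237 0.095     ]] [[ 0.5371827  -0.14173848  0.024     ]] [[0.52995219 0.02292944 0.012     ]]
```

View pics/c.png

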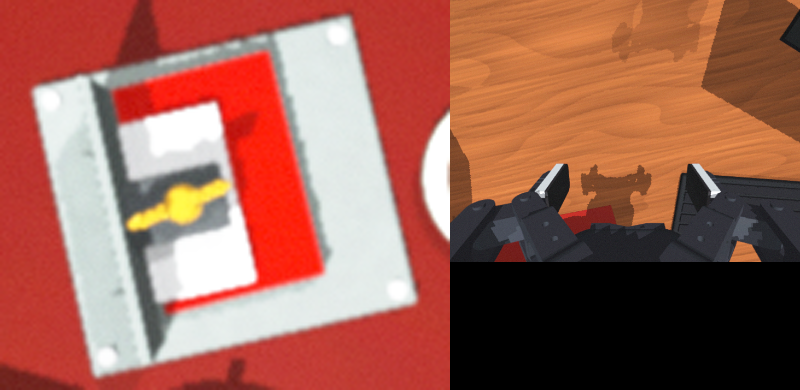

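The crop confirms the press yaw (x axis at about 101°) and the screw axis at about (0.527, 0.044). The wings lie at q ≡ 11° (mod 180), one pointing to the open front. I start moving with the fingers shut and the tool turned to the press axes.

Request:
{"api": "step_arm", "payload": {
  "deltas": [
    [-33, -22, 0, -6, -1],
    [-66, -44, 0, -12, -1],
    [-100, -67, 0, -18, -1],
    [-133, -89, 0, -24, -1],
    [-166, -111, 0, -24, -1]
  ],
  "squeeze": 20
}}

```text
time_s: 0.65
tcp_pos: [0.2533, 0.3662, 0.2562]
eef_rot: [[-0.98, -0.201, -0.0], [-0.201, 0.98, -0.0], [0.0, -0.0, -1.0]]
force: [0.6, 1.0, -0.2]
opening: 0.144
grasp_force: 0.0
```

```bash
cat >> h.py <<'E'
O=np.array([.527,.044]);a=np.radians(101);X=np.array([np.cos(a),np.sin(a)]);Y=np.array([-X[1],X[0]])
def st():
    s=robot.get_state();d=s['tcp_pos'][:2]-O;t=s['eef_rot'][:,0]
    print('t',s['time_s'],'press xy mm',(1e3*np.array([d@X,d@Y])).round(1),'z',round(1e3*s['tcp_pos'][2],1),'yaw',np.degrees(np.arctan2(t[1],t[0])).round(1),'F',(s['force'][:2]@np.c_[X,Y]).round(1),s['force'][2].round(1),'op',s['opening'],'j6',s['q'][5])
def c(th,hx=15,hy=11,r=24):
    t=np.radians(th);u=np.array([np.cos(t),np.sin(t)]);n=np.array([-u[1],u[0]])
    return r*u+n*(3+hx*abs(n[0])+hy*abs(n[1]))
E
python3 -c "
from h import *
st()
for t in range(235,25,-15): print(t,c(t).round(0))"
```

```text
t 0.65 press xy mm [368.5 207.2] z 256.2 yaw -168.4 F [ 0.9 -0.7] -0.2 op 0.14415716179229146 j6 33.238636560763055
235 [  4. -32.]
220 [ -5. -32.]
205 [-14. -28.]
190 [-21. -20.]
175 [-25. -13.]
160 [-29.  -9.]
145 [-31.  -3.]
130 [-32.   5.]
115 [-29.  13.]
100 [-24.  20.]
85 [-17.  26.]
70 [-11.  30.]
55 [-4. 32.]
40 [ 5. 32.]
```

Request:
{"api": "step_arm", "payload": {
  "deltas": [
    [-26, -40, 0, 0, -1],
    [-52, -80, 0, 0, -1],
    [-78, -120, 0, 0, -1],
    [-104, -160, 0, 0, -1],
    [-130, -200, 0, 0, -1]
  ]
}}

```text
time_s: 1.15
tcp_pos: [0.4204, 0.1953, 0.2563]
eef_rot: [[-0.98, -0.197, 0.0], [-0.197, 0.98, 0.0], [-0.0, 0.0, -1.0]]
force: [-0.7, 1.8, 0.4]
opening: -0.006
grasp_force: 0.0
```

Request:
{"api": "step_arm", "payload": {
  "deltas": [
    [-26, -40, 0, 0, -1],
    [-52, -80, 0, 0, -1],
    [-78, -120, 0, 0, -1],
    [-104, -160, 0, 0, -1],
    [-125, -193, 0, 0, -1]
  ]
}}

```text
time_s: 1.65
tcp_pos: [0.5814, 0.0303, 0.2559]
eef_rot: [[-0.981, -0.196, -0.0], [-0.196, 0.981, -0.0], [0.0, 0.0, -1.0]]
force: [-0.6, 0.1, 0.1]
opening: 0.001
grasp_force: 0.0
```

Request:
{"api": "step_arm", "payload": {
  "deltas": [
    [0, 0, 20, 0, -1],
    [0, 0, 40, 0, -1],
    [0, 0, 60, 0, -1],
    [0, 0, 80, 0, -1],
    [0, 0, 80, 0, -1]
  ]
}}

```text
time_s: 2.15
tcp_pos: [0.5787, 0.0325, 0.174]
eef_rot: [[-0.98, -0.197, -0.004], [-0.197, 0.98, 0.0], [0.004, 0.001, -1.0]]
force: [-0.2, 0.8, 0.5]
opening: -0.002
grasp_force: 0.0
```

```bash
python3 -c "
from h import *
st();i=robot.camera_info('wrist');im=robot.read_camera('wrist');t=robot.read_camera('top')
cv2.imwrite('pics/w1.png',np.hstack([cv2.resize(im,(440,330)),cv2.resize(t[225:355,250:390],(355,330))]))"
```

```text
t 2.15 press xy mm [-21.1 -48.5] z 174.0 yaw -168.7 F [0.9 0.1] 0.5 op -0.0024594880595834776 j6 -16.182826040835124
```

View pics/w1.png

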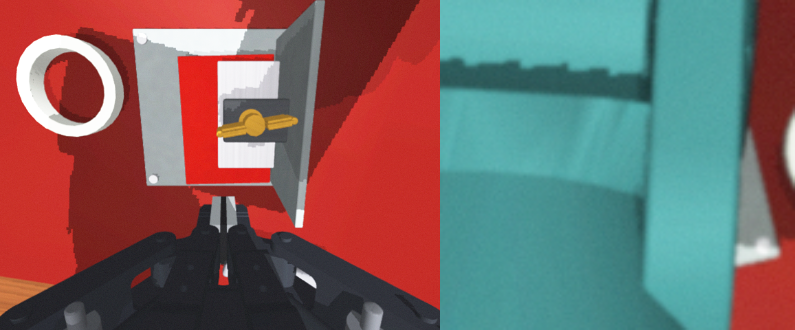

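The wrist view shows the wings clearly at (255,123), one pointing to the open front, and the shut fingers beside the press. Next I descend and begin the first stroke.

Request:
{"api": "step_arm", "payload": {
  "deltas": [
    [0, 0, 21, 0, -1],
    [0, 0, 42, 0, -1],
    [9, 0, 42, 0, -1],
    [18, -1, 42, 0, -1],
    [24, -2, 42, 0, -1]
  ]
}}

```text
time_s: 2.75
tcp_pos: [0.5564, 0.0255, 0.1358]
eef_rot: [[-0.98, -0.197, 0.002], [-0.197, 0.98, -0.0], [-0.002, -0.0, -1.0]]
force: [0.0, -0.6, 0.4]
opening: -0.002
grasp_force: 0.0
```

Request:
{"api": "step_arm", "payload": {
  "deltas": [
    [7.5, -1, 0, 0, -1],
    [12.5, -3, 0, 0, -1],
    [16.5, -6, 0, 0, -1],
    [21.5, -8, 0, 0, -1],
    [27.5, -9, 0, 0, -1]
  ]
}}

```text
time_s: 3.25
tcp_pos: [0.5317, 0.0112, 0.1344]
eef_rot: [[-0.98, -0.197, 0.001], [-0.197, 0.98, 0.0], [-0.001, -0.0, -1.0]]
force: [2.4, 0.7, -0.1]
opening: 0.004
grasp_force: 1.2
```

```bash
python3 -c "
from h import *
st();im=robot.read_camera('wrist')
cv2.imwrite('pics/w2.png',im)"
```

```text
t 3.25 press xy mm [-33.1   1.6] z 134.4 yaw -168.7 F [ 0.2 -2.5] -0.1 op 0.003744726738826274 j6 -18.91633765661023
```

View pics/w2.png

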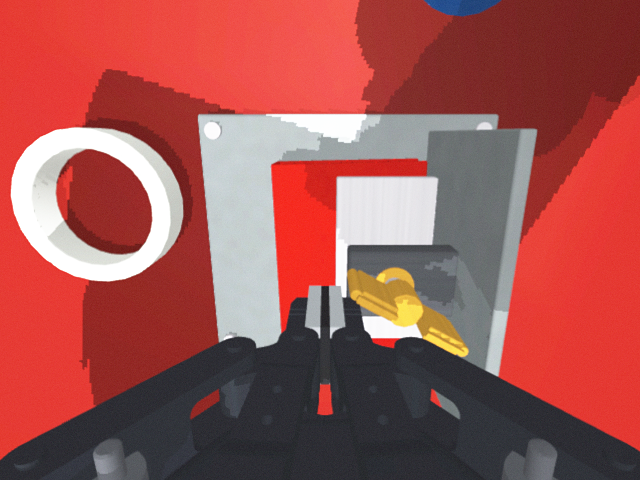

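The finger is touching the wing tip at about (352,290), and the wing has turned to roughly 150°. The fingertip is narrower than assumed (about 16 mm along press x), so I tighten the path.

```bash
python3 -c "
from h import *
for t in range(235,15,-15): print(t,c(t,8,11,20).round(0))"
```

```text
235 [  2. -25.]
220 [ -5. -26.]
205 [-11. -23.]
190 [-17. -18.]
175 [-21. -13.]
160 [-24.  -8.]
145 [-26.  -2.]
130 [-25.   5.]
115 [-22.  12.]
100 [-16.  17.]
85 [-10.  21.]
70 [-7. 24.]
55 [-2. 25.]
40 [ 5. 26.]
25 [11. 23.]
```

Request:
{"api": "step_arm", "payload": {
  "deltas": [
    [0, 4, 1, 0, -1],
    [2, 7, 2, 0, -1],
    [6, 8.5, 2, 0, -1],
    [10, 11, 2, 0, -1],
    [13.5, 15, 2, 0, -1]
  ]
}}

```text
time_s: 3.8
tcp_pos: [0.5151, 0.0238, 0.1323]
eef_rot: [[-0.98, -0.197, -0.0], [-0.197, 0.98, -0.0], [0.0, -0.0, -1.0]]
force: [1.8, -2.2, 0.1]
opening: -0.002
grasp_force: 1.1
```

Request:
{"api": "step_arm", "payload": {
  "deltas": [
    [3, 4, 0, 0, -1],
    [5.5, 7.5, 0, 0, -1],
    [7.5, 10, 0, 0, -1],
    [8.5, 13, 0, 0, -1],
    [9, 16, 0, 0, -1]
  ]
}}

```text
time_s: 4.3
tcp_pos: [0.5032, 0.0377, 0.1322]
eef_rot: [[-0.98, -0.197, -0.0], [-0.197, 0.98, 0.0], [0.0, 0.0, -1.0]]
force: [0.1, -2.3, -0.3]
opening: 0.001
grasp_force: 1.0
```

Request:
{"api": "step_arm", "payload": {
  "deltas": [
    [0.5, 3, 0, 0, -1],
    [0.5, 6, 0, 0, -1],
    [0, 8, 0, 0, -1],
    [0, 8, 0, 0, -1]
  ]
}}

```text
time_s: 4.7
tcp_pos: [0.5018, 0.0457, 0.1322]
eef_rot: [[-0.98, -0.197, -0.0], [-0.197, 0.98, 0.0], [0.0, 0.0, -1.0]]
force: [-0.1, -0.3, 0.6]
opening: -0.004
grasp_force: 0.4
```

```bash
python3 -c "
from h import *
st();im=robot.read_camera('wrist')
cv2.imwrite('pics/w3.png',im)"
```

```text
t 4.7 press xy mm [ 6.5 24.4] z 132.2 yaw -168.6 F [-0.3  0.1] 0.6 op -0.00415596104406438 j6 -15.448723601901705
```

View pics/w3.png

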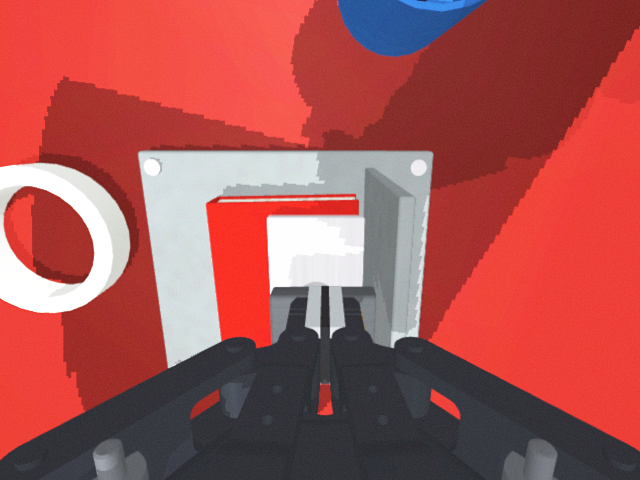

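The fingers now cover the screw at (325,330), and nothing else has moved. I go back round the front for the second stroke and measure the wing angle there.

Request:
{"api": "step_arm", "payload": {
  "deltas": [
    [6.5, -27, 0, 0, -1],
    [-10.5, -59, 0, 0, -1],
    [-45, -65, 0, 0, -1],
    [-70, -52, 0, 0, -1],
    [-73, -27, 0, 0, -1]
  ]
}}

```text
time_s: 5.25
tcp_pos: [0.5817, 0.0327, 0.1318]
eef_rot: [[-0.981, -0.195, 0.001], [-0.195, 0.981, 0.0], [-0.001, -0.0, -1.0]]
force: [-0.5, 0.2, -0.2]
opening: 0.001
grasp_force: 0.0
```

```bash
cat >> h.py <<'E'
def wing(z,save=None):
    i=robot.camera_info('wrist');im=robot.read_camera('wrist')
    if save: cv2.imwrite(save,im)
    m,l,s,cc=brass(im);ys,xs=np.nonzero(m);P=cast('wrist',np.c_[xs,ys],z,i)[:,:2]-O
    P=1e3*np.c_[P@X,P@Y];P=P[np.hypot(*P.T)<45];mu=P.mean(0);w,v=np.linalg.eigh(np.cov((P-mu).T));d=v[:,1]
    print('brass n',len(P),'ctr',mu.round(1),'angle',np.degrees(np.arctan2(d[1],d[0])).round(1)%180,'len',np.ptp((P-mu)@d).round(1))
E
python3 -c "
from h import *
st();wing(.112,'pics/w4.png')"
```

```text
t 5.25 press xy mm [-21.5 -51.5] z 131.8 yaw -168.8 F [0.3 0.4] -0.2 op 0.0005378558112753177 j6 -16.033275106524357
brass n 4742 ctr [1.3 1.8] angle 38.0 len 58.4
```

View pics/w4.png

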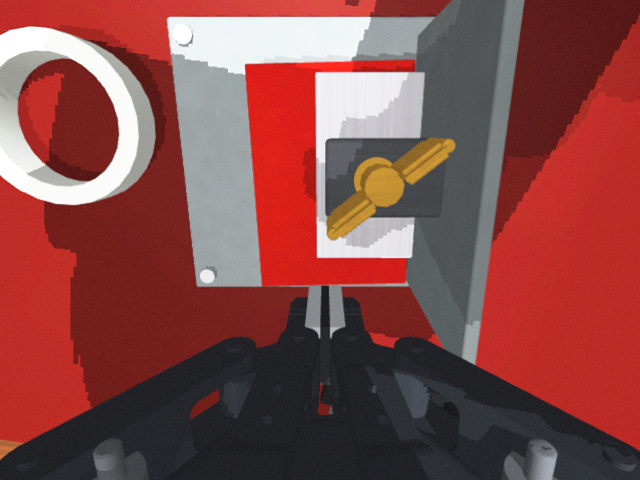

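The wings stand at 38°/218°, as predicted: one lower left at (335,230), the other towards the board. Second stroke.

Request:
{"api": "step_arm", "payload": {
  "deltas": [
    [6, 14, 0, 0, -1],
    [14, 24, 0, 0, -1],
    [21, 23, 0, 0, -1],
    [22, 17, 0, 0, -1],
    [23.5, 12, 0, 0, -1]
  ]
}}

```text
time_s: 5.8
tcp_pos: [0.5534, 0.0396, 0.1326]
eef_rot: [[-0.981, -0.196, 0.001], [-0.196, 0.981, 0.0], [-0.001, 0.0, -1.0]]
force: [0.9, 1.4, -0.1]
opening: -0.005
grasp_force: 1.1
```

Request:
{"api": "step_arm", "payload": {
  "deltas": [
    [3, -5, 0, 0, -1],
    [6.5, -9, 0, 0, -1],
    [11.5, -12.5, 0, 0, -1],
    [16.5, -15.5, 0, 0, -1],
    [22, -17.5, 0, 0, -1]
  ]
}}

```text
time_s: 6.3
tcp_pos: [0.5351, 0.0184, 0.1323]
eef_rot: [[-0.98, -0.197, 0.0], [-0.197, 0.98, -0.0], [-0.0, -0.0, -1.0]]
force: [2.6, 1.6, 0.4]
opening: 0.0
grasp_force: 1.1
```

Request:
{"api": "step_arm", "payload": {
  "deltas": [
    [6, 0, 0, 0, -1],
    [11.5, 2, 0, 0, -1],
    [16, 5, 0, 0, -1],
    [19.5, 9.5, 0, 0, -1],
    [22.5, 13.5, 0, 0, -1]
  ]
}}

```text
time_s: 6.8
tcp_pos: [0.5101, 0.028, 0.1323]
eef_rot: [[-0.98, -0.197, -0.0], [-0.197, 0.98, -0.0], [0.0, -0.0, -1.0]]
force: [3.6, -2.6, -0.2]
opening: 0.0
grasp_force: 1.7
```

Request:
{"api": "step_arm", "payload": {
  "deltas": [
    [3, 3.5, 0, 0, -1],
    [4.5, 7, 0, 0, -1],
    [5.5, 11, 0, 0, -1],
    [6, 15, 0, 0, -1],
    [5.5, 19, 0, 0, -1]
  ]
}}

```text
time_s: 7.3
tcp_pos: [0.501, 0.0457, 0.1321]
eef_rot: [[-0.98, -0.197, -0.001], [-0.197, 0.98, 0.0], [0.001, 0.0, -1.0]]
force: [-0.8, -3.3, -0.3]
opening: 0.003
grasp_force: 1.2
```

Request:
{"api": "step_arm", "payload": {
  "deltas": [
    [6.5, -27, 0, 0, -1],
    [-10.5, -59, 0, 0, -1],
    [-45, -65, 0, 0, -1],
    [-70, -52, 0, 0, -1],
    [-73, -27, 0, 0, -1]
  ]
}}

```text
time_s: 7.8
tcp_pos: [0.5809, 0.0331, 0.1317]
eef_rot: [[-0.981, -0.195, 0.001], [-0.195, 0.981, 0.0], [-0.001, 0.0, -1.0]]
force: [-0.2, 0.3, 0.4]
opening: -0.002
grasp_force: 0.0
```

```bash
python3 -c "
from h import *
st();wing(.108,'pics/w5.png')"
```

```text
t 7.8 press xy mm [-21.  -50.9] z 131.7 yaw -168.8 F [0.3 0.1] 0.4 op -0.0016612489147295397 j6 -16.02370938192028
brass n 4406 ctr [1.4 1.8] angle 40.80000000000001 len 58.3
```

The wings are now at 41°/221°. I do the third stroke slowly, watching for the end stop near 180°.

Request:
{"api": "step_arm", "payload": {
  "deltas": [
    [6, 14, 3, 0, -1],
    [14, 24, 3, 0, -1],
    [21, 23, 3, 0, -1],
    [22, 17, 3, 0, -1],
    [23.5, 12, 3, 0, -1]
  ]
}}

```text
time_s: 8.35
tcp_pos: [0.5529, 0.0396, 0.1296]
eef_rot: [[-0.981, -0.197, 0.001], [-0.197, 0.981, 0.0], [-0.001, 0.0, -1.0]]
force: [-0.0, 2.7, -1.0]
opening: 0.0
grasp_force: 1.1
```

Request:
{"api": "step_arm", "payload": {
  "deltas": [
    [2, -4, 0, 0, -1],
    [4, -6.5, 0, 0, -1],
    [6.5, -9, 0, 0, -1],
    [6.5, -9, 0, 0, -1]
  ]
}}

```text
time_s: 8.75
tcp_pos: [0.5482, 0.0296, 0.1293]
eef_rot: [[-0.981, -0.196, -0.0], [-0.196, 0.981, -0.0], [0.0, -0.0, -1.0]]
force: [0.4, -0.3, -1.1]
opening: -0.002
grasp_force: 0.2
```

Request:
{"api": "step_arm", "payload": {
  "deltas": [
    [1.5, -1, 0, 0, -1],
    [3, -2, 0, 0, -1],
    [4, -2.5, 0, 0, -1]
  ]
}}

```text
time_s: 9.05
tcp_pos: [0.5451, 0.0271, 0.1293]
eef_rot: [[-0.98, -0.197, 0.0], [-0.197, 0.98, 0.001], [-0.001, 0.0, -1.0]]
force: [4.4, 4.1, -0.4]
opening: -0.003
grasp_force: 2.2
```

```bash
python3 -c "
from h import *
st();wing(.104,'pics/w6.png')"
```

```text
t 9.05 press xy mm [-20.  -14.5] z 129.3 yaw -168.6 F [ 3.2 -5.1] -0.4 op -0.0033809169347294664 j6 -17.08489565450593
brass n 4829 ctr [1.8 1.2] angle 178.4 len 59.8
```

View pics/w6.png

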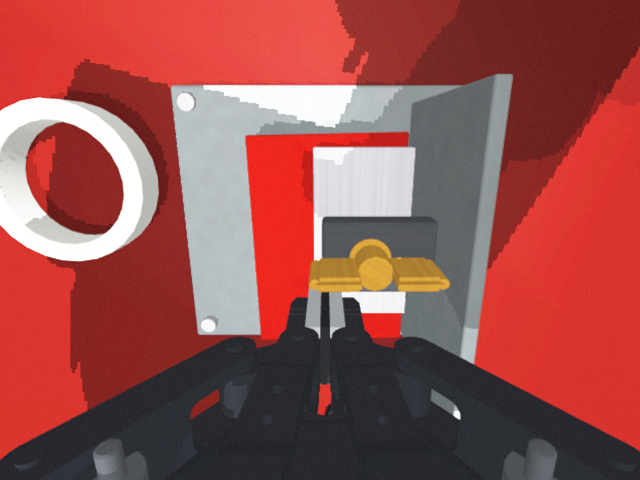

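The wings lie across the press x axis at (380,272) and the force is rising (6 N against 2–3 N before). A small further push tells the stop from friction.

Request:
{"api": "step_arm", "payload": {
  "deltas": [
    [0.7, 0, 0, 0, -1],
    [1.4, 0, 0, 0, -1],
    [1.4, 0, 0, 0, -1]
  ]
}}

```text
time_s: 9.4
tcp_pos: [0.5447, 0.027, 0.1295]
eef_rot: [[-0.98, -0.197, 0.002], [-0.197, 0.98, 0.001], [-0.002, 0.0, -1.0]]
force: [8.9, 4.7, -5.8]
opening: -0.001
grasp_force: 4.9
```

```bash
python3 -c "
from h import *
st();wing(.104)"
```

```text
t 9.4 press xy mm [-20.1 -14.1] z 129.5 yaw -168.6 F [ 2.9 -9.6] -5.8 op -0.000795066917948353 j6 -17.118717294882007
brass n 4818 ctr [1.8 1.2] angle 177.8 len 59.9
```

The force climbs to 10 N with no motion, so the screw is at its end stop. I back away, rise and check.

Request:
{"api": "step_arm", "payload": {
  "deltas": [
    [-8, 0, 0, 0, -1],
    [-20, -8, 0, 0, -1],
    [-35, -15, 0, 0, -1],
    [-35, -15, -40, 0, -1],
    [-35, -15, -85, 0, -1]
  ]
}}

```text
time_s: 9.95
tcp_pos: [0.5801, 0.0187, 0.214]
eef_rot: [[-0.98, -0.197, -0.004], [-0.197, 0.981, -0.0], [0.004, 0.001, -1.0]]
force: [1.2, -0.0, 0.6]
opening: 0.004
grasp_force: 0.0
```

Request:
{"api": "step_arm", "payload": {
  "deltas": [
    [-20, 0, -20, 0, -1],
    [-40, 0, -30, 0, -1],
    [-55, 0, -30, 0, -1],
    [-55, 0, -30, 0, -1],
    [-55, 0, -30, 0, -1]
  ]
}}

```text
time_s: 10.45
tcp_pos: [0.6342, 0.0296, 0.2436]
eef_rot: [[-0.98, -0.197, -0.002], [-0.197, 0.98, -0.0], [0.002, 0.0, -1.0]]
force: [-0.1, -0.2, 0.4]
opening: 0.001
grasp_force: 0.0
```

```bash
python3 -c "
from h import *
st();wing(.112,'pics/w7.png');im=robot.read_camera('side')
w=cv2.imread('pics/w7.png');cv2.imwrite('pics/f.png',np.hstack([cv2.resize(w,(400,300)),cv2.resize(im,(400,300))]))"
```

```text
t 10.45 press xy mm [ -34.6 -102.5] z 243.6 yaw -168.6 F [-0.2  0.1] 0.4 op 0.0012740610260299 j6 -16.021196384991818
brass n 1522 ctr [ 0.5 -1.5] angle 3.4000000000000057 len 56.7
```

View pics/f.png

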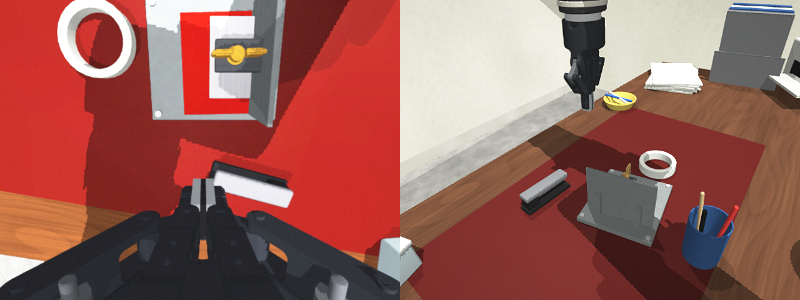

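The final view shows the wings along the press x axis at (238,52), the bystanders in place and the robot clear.

```bash
python3 -c "
from workcell import robot
print(robot.hand_in())"
```

```text
the job is handed in; nothing more can be done
None
```

The thumbscrew was pushed home in three fingertip strokes to its end stop (10 N at the wing, no further turn); the camera views showed the bystanders in place and the arm clear. The job is handed in, with no verdict returned.

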